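Move the latched battery pack from the charger to the airbrush compressor

ROBOT

A 7-joint arm with a two-finger parallel gripper is mounted at the origin on the work surface. World frame = base frame: x ahead of the robot, y to its left, z up, the work surface at z = 0. Lengths are in mm, angles in rad, forces in N, time in s.
With the tool pointing down it reaches from about 400 to 850 mm from the base axis. Payload 4.5 kg.
Tool frame: the origin (TCP) lies between the finger pads; the fingertips stand 11 mm ahead of it and the grasp point (between the pads) lies 8 mm behind it; y points along the fingers, z is the direction in which the jaws open and shut, and the axes are right-handed (so a half turn about y gives the same grasp; the last joint's range is limited). The gripper opens to 88 mm and grips with 3 to 60 N. Pads are 18 mm wide; open, the fingers measure 123 mm over their backs; the gripper's body (75 mm by 187 mm) begins 45 mm behind the grasp point.
Start: joints at [-1.302, 0.689, -0.195, 1.565, 0.157, 0.902, -0.215], TCP at [145.383, 607.878, 249.743] pointing down, gripper open.
Joint ranges: [-3.01, 3.01], [-0.46, 2.08], [-1.47, 1.51], [0.13, 2.56], [-1, 4.14], [0.04, 2.09], [-2.66, 2.66]. Speed limits (rad/s): [2.57, 2.57, 3.14, 3.14, 3.14, 3.14, 3.14].

INTERFACE

Orientations are given as [roll, pitch, yaw] about the fixed x, y, z axes, in that order (R = Rz(yaw) Ry(pitch) Rx(roll)).
In Python, from cell import sense, capture, job_done, boxes_of, regions_of gives the robot as it stands.
- The arm moves only by the shell command python3 -m crank 'ROWS' [FORCE]. ROWS is a JSON object of lists of equal length, an entry for each row: "translation": the shift along the tool's x, y, z in mm, a list of three; "turn": the turn about the tool's y in rad; "gripper": the finger opening in mm, from 0 to 88.1. In form: {"translation": [[x, y, z], ...], "turn": [turn, ...], "gripper": [gripper, ...]}. A call has 1 to 5 rows; each row shifts and turns the commanded pose from where the row before left it, along the tool's axes as they then stand; what a row does not reach is not made up. A row lasts 1/8 s, in which the tool goes at most 62.5 mm and 10.7 degrees, less where a joint would pass 70% of its speed; a pose out of reach is approached as far as the arm can. A call with a gripper value outside its range is refused whole. The fingers move at their own pace and stop on an object; FORCE is the grip in N (left out, the last holds). Time passes only in rows, so rows that do not move let the fingers close. It gives the time, the measured TCP pose, the force and the opening at its end, in the units of the state.
- sense(): the state, without advancing time (a new reading comes with each control period).
- capture(name): name is "side" or "top" or "wrist"; returns a dict with "pixels" (420x560x3 uint8, red, green, blue), "fx", "fy", "cx", "cy" (pixels), "rvec" (rotation vector, rad) and "tvec" (3), from world to camera coordinates, as OpenCV has them. Camera axes: x right, y down, z forward; pixel columns grow to the right and rows downward; lengths in mm; the calibration is good to about 2 mm. A picture is of the moment at which its call begins. There is no depth.
- job_done(): hands the job in, once; it reports no verdict.
Trained networks look in a picture, given as the dict that the camera call returned (one of the last four; its "shot" number tells which), for a name from the list of things; names that differ only in an ending like _2 or _b are one class to them, and where a whole thing is asked for, a point or a joint stands for the part that bears it (a point fixed in the world has none). Each returns a list of dicts, best first, with "p" (0 to 1); they miss things now and then, are a little off and sometimes report something else, mostly with a low value. They report only what shows in the picture. A call takes as long as a camera call. They do not tell look-alikes from the thing itself.
- boxes_of(picture, thing): "xy" ([column, row] in pixels, amid what is visible of it).
- regions_of(picture, thing): "pixels" (420x560 bool, what is visible of it) and "xy" ([column, row] in pixels, amid what is visible of it).
The state is a dict: "time": time; "joint_positions": joint angles; "joint_velocities": joint speeds; "effort": joint torques, N m; "tcp_pos": TCP position; "eef_rot": TCP orientation; "contact_force": force on the tool from outside, world axes, zero at the start; "torque": the same for the moment, N m; "opening": opening from 0.0 (shut) to 1.0 (fully open).
Only numpy, scipy, OpenCV 4.12 (cv2) and the standard library are available. Lean on these libraries where they do the work, as an engineer would, in place of code of your own. Each camera call takes 0.05 s, during which the arm holds its last target. There are 200 camera calls.

TASK

The charged battery pack is latched in its charger: gently squeeze its orange release tab fully in and, keeping it pressed, lift the pack straight out, without crushing the tab or wrenching the pack against the charger. Find the battery well on the blue airbrush compressor's sliding carrier and lower the pack into it with the tab on the side of the well's yellow catch, press it gently home and let go, so that the tab springs out again and the pack stays latched down, upright. Leave everything else on the table where it is.

Things in the scene. Friction and masses are not known exactly. Their poses are not given: they have to be found in the camera images.
- pack: Black battery pack, 60 (x) x 44 (y) x 100 mm (z), about 0.4 kg. Origin: centre of its underside, z up. The orange release tab on its +y face is a block 30 mm wide (x), 56 to 86 mm above the underside, outer face at y = +29 mm, that slides straight in to y = +24 mm; the plain face opposite is at y = -22 mm. Squeezed across y it measures 51 mm with the tab out, 46 mm with it fully in.
- pack_grip (a point): Point on the pack where a two-finger squeeze across its y axis is centred once the tab is fully in: 71 mm above its underside, 1 mm from its middle towards the tab. A squeeze of 12 to 18 N presses the tab fully and holds the pack; above 25 N the tab breaks. A pack so held that lands with one edge on a rim is pushed back sideways, towards the well.
- tab (a joint): Inward travel of the orange tab (m): 0 out, 0.005 fully in. Spring: 4 N to start it, 9 N fully in. It carries a hook on the pack's +y face, 13 to 20 mm above the underside, 3.5 mm proud, flat on top, that moves in with it. The hook clears the catch of a well from about 0.0025 with the pack in the middle of the well, 0.0035 with the pack against the catch.
- charger: Grey fixed desk charger: a block 98 (x) x 74 (y) mm, 62 mm high, with the pack's well in its middle, and a black 45 mm high part behind it (+x). Origin: centre of the well, on the table. At the start the pack stands latched in it, pack axes along charger axes. The well is like the one in the compressor.
- charger_home (a point): Centre of the charger's well, 22 mm above the table: the height of a latched pack's underside. The well's floor is sprung as the compressor's is: once the tab is in, it can lift the pack by about 4 mm.
- compressor: Blue fixed airbrush compressor on a dark 260 x 150 mm plate, a lying tank at its back (from 103 mm behind the origin, +x; 115 mm high). In front its battery carrier, a blue block 98 (x) x 74 (y) mm, 62 mm high, with the well in its middle, sits on rails along x and may stand anywhere from 0 to 20 mm in +x of the origin: look or feel for it. Origin on the table, under the well's centre line y = 0.
- well_ref (a point): Fixed point of the compressor, 22 mm above its origin: the height of a latched pack's underside. It does NOT move with the carrier. Well mouth 62 (x) x 46 (y) mm (1 mm play all round the pack), 3 mm 45-degree lead-in. Its +y rim is a yellow sill, the catch, lower edge 20.5 mm above this height: the hook must be below it when the tab is let out. The carrier stays put under side loads up to 9 N.
- compressor_pad (a joint): Sprung floor of the compressor's well (m): 0 at the height of a latched pack, +0.003 pushed down to the stop, -0.005 fully up. Pushes up with 3 N fully up, 7 N at 0, 9.4 N at the stop (the pack weighs about 4 N, so unlatched it stands about 4 mm high). The charger's is the same.
- white_pot: Bystander: white plastic pot, 76 mm across, 60 high. Origin: centre of its underside.
- blue_tub: Bystander: blue open tub, 90 x 70 x 55 mm. Origin: centre of its underside.
- black_bowl: Bystander: black bowl, 130 mm across, 50 high. Origin: centre of its underside.
- paint_can: Bystander: paint can with a red label, 84 mm across, 110 high. Origin: centre of its underside.
- brush: Bystander: paint brush lying flat, 200 mm long. Origin: centre of its underside.
- paint_bottle: Bystander: green paint bottle, 48 mm across, 120 high. Origin: centre of its underside.
Mind the look-alikes: they are no part of the job. What is shaped like the pack but red is not meant.

How it is judged (in metres and radians):
On the way, in this order (a step that is already met when the one before it is completed fails the run):
1. the tab is squeezed in while the pack still stands in the charger (value of joint tab above 0.0035 m and distance between pack and charger_home below 0.012 m), for 0.1 s.
2. the pack is lifted clear of the charger (z of pack in the frame of charger_home above 0.05 m and contact force between pack and charger below 0.1 N), for 0.1 s.
At the end, for the whole second after the job is handed in: Released and at rest in the carrier's well: within 4 mm of its centre line, anywhere along the carrier's 20 mm range, under 2 mm above latched height, sprung floor within 2.5 mm of it, upright within 0.06 rad, turned with the compressor within 0.08 rad, tab out to within 1.5 mm (hooked) (x of pack in the frame of compressor between -0.004 and 0.024 m and y of pack in the frame of compressor between -0.004 and 0.004 m and z of pack in the frame of well_ref below 0.002 m and value of joint compressor_pad above -0.0025 m and angle between the x axis of pack and the x axis of compressor, either way round below 0.08 rad and angle between pack's own z axis and vertical below 0.06 rad and value of joint tab below 0.0015 m and linear speed of pack below 0.02 m/s and contact force between the fingers and pack below 0.1 N); the robot touches nothing.
It fails at once if the release tab is squeezed with more than 25 N (contact force between tab and the fingers above 25 N).
It fails at once if the pack is wrenched against the charger with more than 25 N (contact force between pack and charger above 25 N).
It fails at once if the pack is forced into the compressor with more than 30 N (contact force between pack and compressor above 30 N).
It fails at once if a bystander is moved by more than 30 mm (distance of any of white_pot, blue_tub, black_bowl, paint_can, brush, paint_bottle from where it was at the start of the episode above 0.03 m).
It also fails if it takes over 72 s, if anything falls off the work surface, if the arm or the gripper's body presses on something with over 40 N, if the wrist force passes 120 N, or if a joint passes its speed limit or range.

## Working session

There is one attempt and no reset: what is moved stays moved. The work goes in short steps, Python scripts to look and compute and a shell command to move; the robot and the scene stay as the last step left them, time stands still between calls to the robot, and variables do not carry over. Pictures are saved under pics/ and viewed, about 8 in all and at most 12, crops included, and the job is handed in when it is done.

```bash
mkdir -p pics; ls; cat > h.py <<'E'
import numpy as np, cv2
from cell import sense, capture, boxes_of, regions_of
from scipy.spatial.transform import Rotation as R
def save(p,name,crop=None,s=1):
    im=p["pixels"][:,:,::-1]
    if crop: im=im[crop[1]:crop[3],crop[0]:crop[2]]
    cv2.imwrite("pics/"+name,cv2.resize(im,None,fx=s,fy=s,interpolation=cv2.INTER_CUBIC))
def cam(p):
    M=R.from_rotvec(np.ravel(p["rvec"])).as_matrix(); return M,np.ravel(p["tvec"])
def proj(p,X):
    M,t=cam(p); c=np.atleast_2d(X)@M.T+t
    return np.c_[p["fx"]*c[:,0]/c[:,2]+p["cx"],p["fy"]*c[:,1]/c[:,2]+p["cy"]]
def onz(p,uv,z):
    M,t=cam(p); C=-M.T@t
    uv=np.atleast_2d(uv); d=np.c_[(uv[:,0]-p["cx"])/p["fx"],(uv[:,1]-p["cy"])/p["fy"],np.ones(len(uv))]@M
    return C+d*((z-C[2])/d[:,2])[:,None]
E
python3 - <<'E'
from h import *
ps={n:capture(n) for n in("top","side")}
im=np.hstack([cv2.resize(ps[n]["pixels"],(560,420)) for n in ps])
for n in ps: save(ps[n],n+"0.png",s=1.4)
for n,p in ps.items():
    M,t=cam(p); print(n,"C",(-M.T@t).round(),p["fx"])
    for th in("pack","tab","charger","compressor","white_pot","blue_tub","black_bowl","paint_can","brush","paint_bottle"):
        print(n,th,[(round(b["p"],2),np.round(b["xy"]).tolist(), onz(p,b["xy"],50)[0].round().tolist()) for b in boxes_of(p,th)[:3]])
s=sense(); print(s["tcp_pos"],s["eef_rot"],s["contact_force"],s["opening"],s["time"])
print(R.from_euler("xyz",s["eef_rot"]).as_matrix().round(3))
E
```

```text
pics
top C [ 375.    3. 1603.] 457.0169152838131
top pack [(0.66, [323.0, 237.0], [454.0, -151.0, 50.0]), (0.6, [355.0, 219.0], [514.0, -262.0, 50.0])]
top tab []
top charger [(0.56, [352.0, 208.0], [552.0, -252.0, 50.0])]
top compressor [(0.75, [222.0, 194.0], [606.0, 191.0, 50.0])]
top white_pot [(0.57, [426.0, 222.0], [499.0, -507.0, 50.0]), (0.56, [279.0, 166.0], [704.0, -5.0, 50.0])]
top blue_tub [(0.63, [140.0, 225.0], [504.0, 469.0, 50.0]), (0.34, [406.0, 272.0], [332.0, -429.0, 50.0]), (0.16, [355.0, 206.0], [559.0, -265.0, 50.0])]
top black_bowl [(0.7, [428.0, 221.0], [504.0, -513.0, 50.0])]
top paint_can [(0.83, [280.0, 254.0], [400.0, -7.0, 50.0])]
top brush [(0.61, [137.0, 279.0], [322.0, 478.0, 50.0])]
top paint_bottle [(0.67, [404.0, 271.0], [335.0, -425.0, 50.0])]
side C [  20. -713. 1113.] 458.6603555846909
side pack [(0.66, [296.0, 264.0], [459.0, -154.0, 50.0])]
side tab [(0.26, [344.0, 292.0], [514.0, -296.0, 50.0])]
side charger [(0.81, [340.0, 289.0], [512.0, -282.0, 50.0]), (0.47, [330.0, 200.0], [684.0, -17.0, 50.0])]
side compressor [(0.88, [274.0, 173.0], [602.0, 176.0, 50.0])]
side white_pot [(0.81, [330.0, 199.0], [686.0, -13.0, 50.0]), (0.73, [206.0, 139.0], [496.0, 449.0, 50.0])]
side blue_tub [(0.7, [206.0, 139.0], [493.0, 448.0, 50.0]), (0.24, [158.0, 159.0], [312.0, 444.0, 50.0])]
side black_bowl [(0.87, [396.0, 364.0], [495.0, -518.0, 50.0])]
side paint_can [(0.91, [248.0, 236.0], [398.0, 4.0, 50.0])]
side brush [(0.85, [156.0, 162.0], [302.0, 438.0, 50.0])]
side paint_bottle [(0.61, [324.0, 375.0], [335.0, -444.0, 50.0])]
[145.41639243 607.89842302 249.76117392] [-1.57064366e+00 -1.52201726e-06 -2.34825450e-01] [-0.7984359  -0.39625025 -0.31409873] 0.9999596904639688 1.1
[[ 0.973  0.     0.233]
 [-0.233  0.     0.973]
 [ 0.    -1.     0.   ]]
```

View images.

View pics/top0.png

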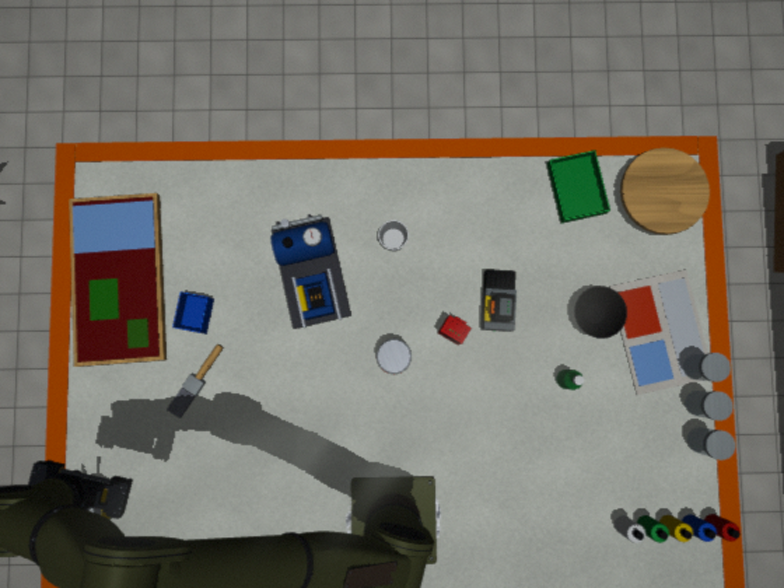

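View pics/side0.png

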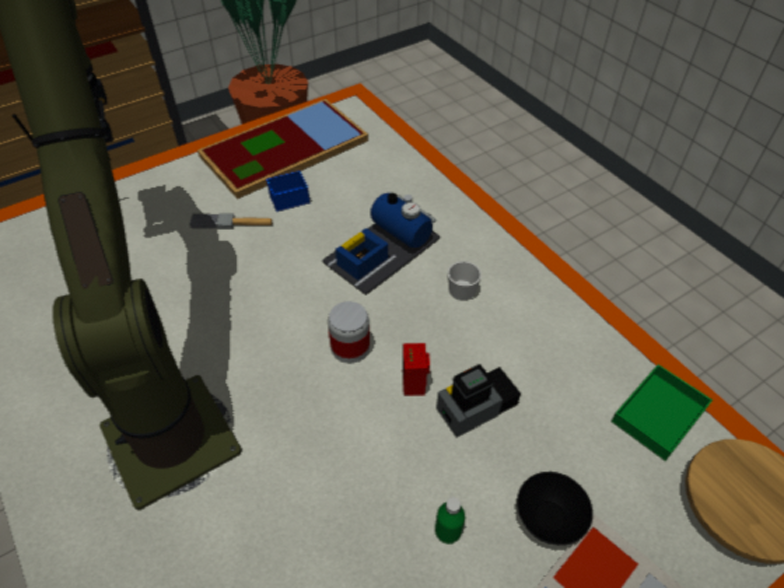

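Pack candidates: black with tab in the grey charger at top (355,218); red one at (323,235) is the look-alike. Compressor at (222,200). The +y (tab / catch) side faces left in both. I'll look closely with the wrist camera, compressor first since it's on the way.

```bash
python3 -m crank '{"translation": [[50,0,-32],[50,0,-32],[50,0,-32],[50,0,-32],[50,0,-32]], "turn":[0,0,0,0,0], "gripper":[88,88,88,88,88]}'
python3 -m crank '{"translation": [[50,0,-32],[50,0,-32],[50,0,-32],[50,0,-32],[0,0,0]], "turn":[0,0,0,0,0], "gripper":[88,88,88,88,88]}'
python3 - <<'E'
from h import *
p=capture("wrist"); save(p,"w1.png",s=1.4)
M,t=cam(p); print("C",(-M.T@t).round(),"fwd",M[2].round(3),"right",M[0].round(3),p["fx"])
s=sense(); print(s["tcp_pos"],s["eef_rot"],s["joint_positions"].round(3) if hasattr(s["joint_positions"],"round") else s["joint_positions"],s["contact_force"])
print([(b["p"],b["xy"]) for b in boxes_of(p,"compressor")])
E
```

```text
time: 1.72
tcp_pos: [352.6, 392.8, 250.0]
eef_rot: [-1.57, -0.0, -0.235]
contact_force: [1.2, 0.0, -0.8]
opening: 0.998
time: 2.35
tcp_pos: [520.0, 217.2, 249.5]
eef_rot: [-1.573, -0.003, -0.245]
contact_force: [-1.3, 0.2, -0.1]
opening: 0.999
C [446. 237. 385.] fwd [ 0.293 -0.077 -0.953] right [ 0.243  0.97  -0.003] 359.29011095844885
[517.58878862 220.61361234 249.51988296] [-1.57133139e+00 -6.51383942e-04 -2.40400993e-01] [-0.331  0.611 -0.256  1.756  0.205  0.801  0.645] [-0.93487242  1.99142003 -0.23505645]
[(0.82, [281.5, 246.1])]
```

View pics/w1.png

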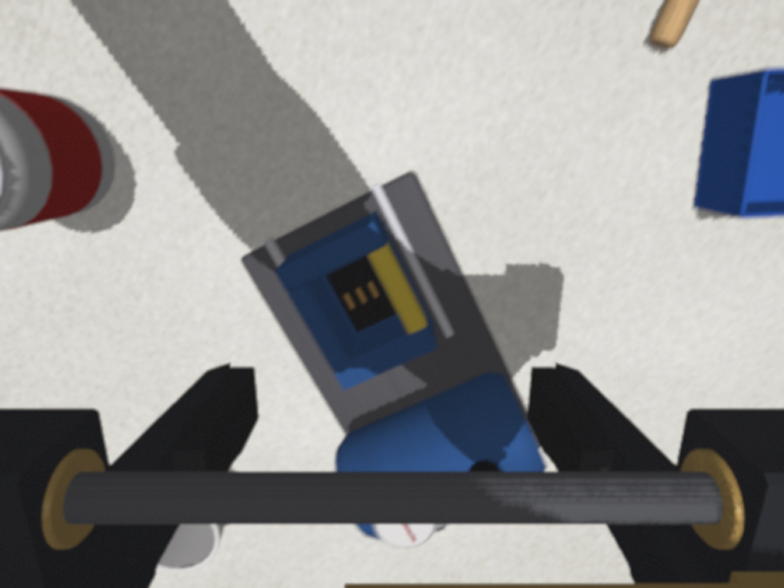

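```bash
python3 - <<'E'
from h import *
p=capture("wrist"); np.save("w1.npy",p,allow_pickle=True)
q=p.copy(); im=p["pixels"].astype(float); q["pixels"]=np.clip(255*(im/255)**0.6,0,255).astype(np.uint8)
save(q,"w1c.png",(160,115,360,285),4)
print(sense()["tcp_pos"])
E
```

```text
[515.30320139 224.16700752 249.71594896]
```

View pics/w1c.png

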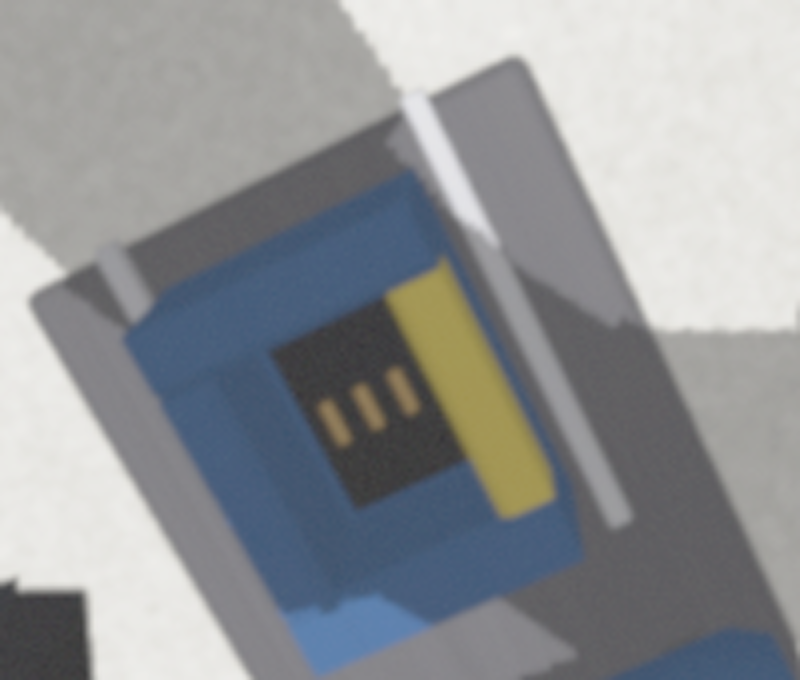

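```bash
python3 - <<'E'
from h import *
p=np.load("w1.npy",allow_pickle=True).item()
def W(c,z): return onz(p,np.array(c)/4+[160,115],z)[:,:2]
for nm,c,z in [("rim",[(125,340),(410,172),(582,550),(315,672)],62),("rim2",[(165,395),(443,250),(582,550),(315,672)],62),("sill",[(385,290),(445,260),(555,495),(505,520)],62),("plate",[(32,300),(525,58),(640,320)],8),("floor",[(270,352),(385,298),(465,460),(360,508)],17)]:
    w=W(c,z); d=np.diff(np.r_[w,w[:1]],axis=0)
    print(nm,w.round(1).tolist(),"len",np.hypot(*d.T).round(1),"ang",np.degrees(np.arctan2(d[:,1],d[:,0])).round(1),"c",w.mean(0).round(1))
M,t=cam(p);print(-M.T@t)
E
```

```text
rim [[508.9, 140.1], [486.5, 214.6], [586.0, 232.5], [602.8, 160.1]] len [ 77.8 101.1  74.4  96. ] ang [ 106.7   10.2  -76.9 -168. ] c [546.  186.8]
rim2 [[524.0, 145.2], [505.6, 217.5], [586.0, 232.5], [602.8, 160.1]] len [74.6 81.8 74.4 80.2] ang [ 104.3   10.6  -76.9 -169.3] c [554.6 188.8]
sill [[511.6, 202.2], [508.0, 217.4], [570.3, 229.2], [573.8, 216.0]] len [15.6 63.5 13.7 63.8] ang [ 103.3   10.8  -75.2 -167.5] c [540.9 216.2]
plate [[503.5, 102.2], [472.5, 246.1], [547.5, 260.7]] len [147.2  76.4 164.5] ang [ 102.2   11.1 -105.5] c [507.8 203. ]
floor [[530.5, 162.6], [523.3, 196.1], [572.4, 205.8], [579.3, 174.3]] len [34.3 50.  32.3 50.3] ang [ 102.    11.2  -77.7 -166.5] c [551.4 184.7]
[441.84254931 241.91502608 385.84822354]
```

```bash
python3 -m crank '{"translation": [[12,0,-58],[12,0,-58],[12,0,-58],[12,0,-58],[12,0,-58]], "turn":[0,0,0,0,0], "gripper":[88,88,88,88,88]}' 15
python3 -m crank '{"translation": [[12,0,-58],[12,0,-58],[12,0,-58],[0,0,0],[0,0,0]], "turn":[0,0,-0.1,-0.135,0], "gripper":[88,88,88,88,88]}'
python3 - <<'E'
from h import *
p=capture("wrist");np.save("w2.npy",p,allow_pickle=True); save(p,"w2.png",s=1.4)
s=sense(); print(s["tcp_pos"],s["eef_rot"])
E
```

```text
time: 3.12
tcp_pos: [506.8, -72.2, 250.0]
eef_rot: [-1.57, -0.0, -0.23]
contact_force: [1.5, 0.8, -0.1]
opening: 1.0
time: 3.75
tcp_pos: [501.9, -248.8, 249.7]
eef_rot: [-1.569, -0.0, 0.001]
contact_force: [-0.3, 0.5, -0.4]
opening: 0.998
[ 502.13926084 -248.19192983  249.8109779 ] [-1.56923705e+00 -5.05995356e-04  1.22897099e-03]
```

View pics/w2.png

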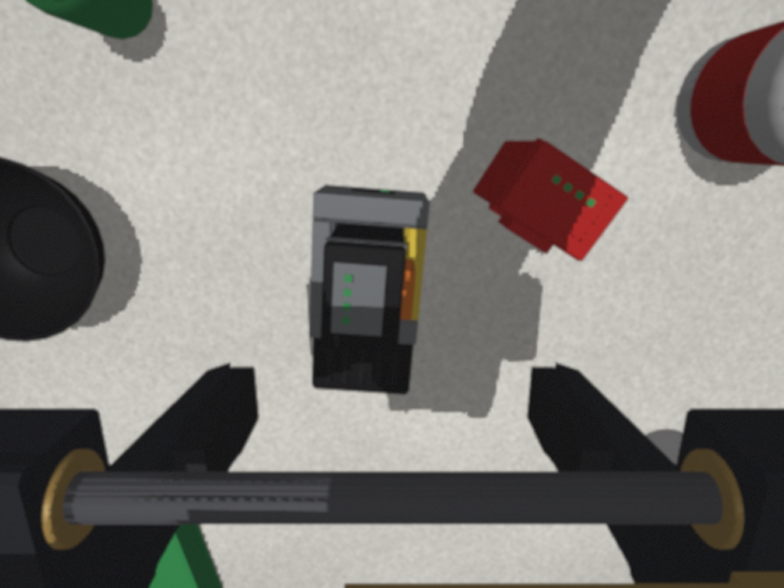

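The black pack stands in the grey charger at about (365,290) in this view (raw 261,207), with its orange tab on the right at (407,290), which is +y. The red look-alike is at (550,200). I'll confirm and measure it in one enlarged crop.

```bash
python3 - <<'E'
from h import *
p=np.load("w2.npy",allow_pickle=True).item()
q=p.copy(); im=p["pixels"].astype(float); q["pixels"]=np.clip(255*(im/255)**0.5,0,255).astype(np.uint8)
save(q,"w2c.png",(210,125,330,285),3.7)
p["pixels"]
E
```

```text
(no output)
```

View pics/w2c.png

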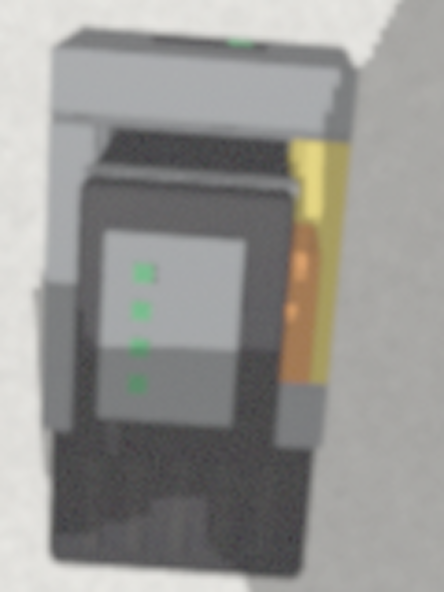

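```bash
python3 - <<'E'
from h import *
p=np.load("w2.npy",allow_pickle=True).item()
def W(c,z): return onz(p,np.array(c)/3.7+[210,125],z)[:,:2]
for nm,c,z in [("rimnear",[(52,48),(340,66)],62),("rimside L",[(52,48),(45,430)],62),("sideR",[(350,140),(322,445)],62),("sill outer/in",[(290,140),(348,142),(328,383)],62),("packtop",[(85,185),(294,190),(277,440),(58,430)],122),("tabouter",[(320,245),(308,383)],108),("black",[(52,560),(300,575)],45)]:
    w=W(c,z); d=np.diff(np.r_[w,w[:1]],axis=0)
    print(nm,w.round(1).tolist(),"len",np.hypot(*d.T).round(1),"ang",np.degrees(np.arctan2(d[:,1],d[:,0])).round(1),"c",w.mean(0).round(1))
M,t=cam(p);print(-M.T@t)
E
```

```text
rimnear [[457.7, -297.7], [462.0, -228.6]] len [69.2 69.2] ang [ 86.5 -93.5] c [ 459.9 -263.1]
rimside L [[457.7, -297.7], [556.2, -304.1]] len [98.6 98.6] ang [ -3.7 176.3] c [ 507.  -300.9]
sideR [[479.8, -225.8], [560.4, -231.5]] len [80.7 80.7] ang [ -4. 176.] c [ 520.1 -228.6]
sill outer/in [[479.9, -240.5], [480.3, -226.3], [543.0, -230.2]] len [14.2 62.8 64. ] ang [  88.    -3.5 -170.7] c [ 501.1 -232.3]
packtop [[478.9, -283.1], [479.9, -241.0], [534.2, -244.2], [531.9, -291.0]] len [42.1 54.4 46.8 53.6] ang [ 88.6  -3.3 -92.8 171.6] c [ 506.2 -264.8]
tabouter [[494.8, -235.0], [526.3, -237.2]] len [31.6 31.6] ang [ -4. 176.] c [ 510.6 -236.1]
black [[602.8, -306.9], [607.5, -236.3]] len [70.8 70.8] ang [ 86.2 -93.8] c [ 605.2 -271.6]
[ 425.42794388 -248.18188568  385.84066936]
```

```bash
python3 -m crank '{"translation": [[7,0,-15],[0,0,0],[0,50,0],[0,35,0],[0,0,0]], "turn":[0,0.067,0,0,0], "gripper":[88,88,88,88,88]}' 15
python3 - <<'E'
from h import *
p=capture("wrist");np.save("w3.npy",p,allow_pickle=True); save(p,"w3.png",s=1.4)
s=sense(); print(s["tcp_pos"],s["eef_rot"],s["contact_force"])
c=np.array([509.1,-264.8]);a=-.066;Rz=np.array([[np.cos(a),-np.sin(a)],[np.sin(a),np.cos(a)]])
im=p["pixels"][:,:,::-1].copy()
for z,b,col in[(122,[(-30,-22),(30,-22),(30,22),(-30,22)],(0,255,0)),(62,[(-49,-37),(49,-37),(49,37),(-49,37)],(255,0,255)),(108,[(-15,29),(15,29)],(255,255,0))]:
    w=np.array(b)@Rz.T+c; uv=proj(p,np.c_[w,np.full(len(w),z)])
    cv2.polylines(im,[np.round(uv*8).astype(int)],True,col,1,cv2.LINE_AA,3)
cv2.imwrite("pics/w3.png",cv2.resize(im[100:340,160:400],None,fx=2.5,fy=2.5))
E
```

```text
time: 4.42
tcp_pos: [507.5, -262.7, 162.9]
eef_rot: [-1.568, 0.005, -0.065]
contact_force: [-0.5, 0.3, -0.5]
opening: 0.999
[ 508.76244691 -263.46057155  164.58662475] [-1.56961959e+00  1.46228186e-03 -6.49099838e-02] [ 0.12292222 -1.10515274  0.75286193]
```

View pics/w3.png

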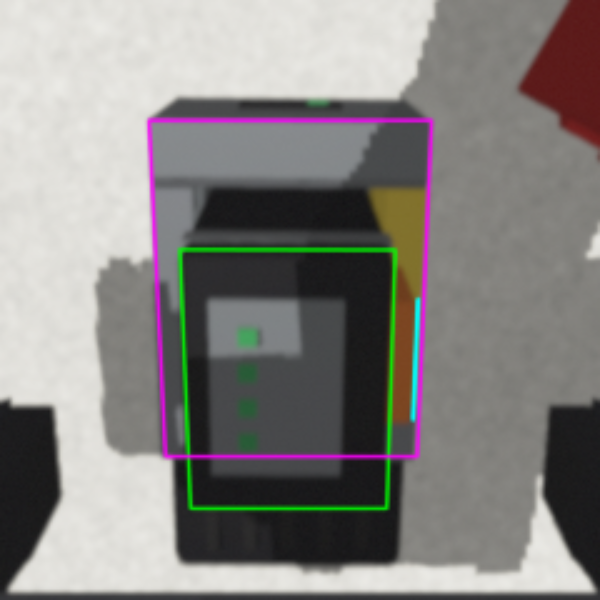

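```bash
python3 -m crank '{"translation": [[0,45,0],[0,35,0],[0,0,0],[0,0,0]], "turn":[0,0,0,0], "gripper":[88,80,70,58]}' 14
python3 -m crank '{"translation": [[0,0,0],[0,0,0],[0,0,0]], "turn":[0,0,0], "gripper":[54,52,50]}' 14
python3 -m crank '{"translation": [[0,0,0],[0,0,0],[0,0,0]], "turn":[0,0,0], "gripper":[48,46,42]}' 14
```

```text
time: 4.97
tcp_pos: [510.2, -265.6, 86.8]
eef_rot: [-1.572, -0.003, -0.067]
contact_force: [0.1, 0.8, 0.6]
opening: 0.705
time: 5.35
tcp_pos: [509.6, -264.7, 85.5]
eef_rot: [-1.57, -0.002, -0.066]
contact_force: [2.1, 3.7, 3.6]
opening: 0.57
time: 5.72
tcp_pos: [509.2, -265.9, 84.9]
eef_rot: [-1.571, -0.002, -0.067]
contact_force: [3.2, 2.8, 2.8]
opening: 0.513
```

```bash
python3 -m crank '{"translation": [[0,0,0],[0,0,0],[0,0,0]], "turn":[0,0,0], "gripper":[40,40,40]}' 15
python3 -m crank '{"translation": [[0,-2,0],[0,-3,0],[0,-3,0],[0,-4,0]], "turn":[0,0,0,0], "gripper":[40,40,40,40]}'
```

```text
time: 6.1
tcp_pos: [509.1, -265.9, 84.9]
eef_rot: [-1.571, -0.001, -0.067]
contact_force: [4.0, 0.5, 2.6]
opening: 0.516
time: 6.6
tcp_pos: [507.0, -265.6, 96.0]
eef_rot: [-1.57, 0.003, -0.067]
contact_force: [2.0, -0.1, -5.0]
opening: 0.513
```

```bash
python3 -m crank '{"translation": [[0,-10,0],[0,-15,0],[0,-20,0],[0,-20,0],[0,-20,0]], "turn":[0,0,0,0,0], "gripper":[40,40,40,40,40]}'
python3 -m crank '{"translation": [[0,-20,0],[0,0,0],[0,0,0]], "turn":[0,0,0], "gripper":[40,40,40]}'
python3 - <<'E'
from h import *
s=sense(); q=np.array(s["tcp_pos"]); print(q,s["eef_rot"],s["contact_force"])
yaw=.204; ax=np.array([np.cos(yaw),np.sin(yaw)]);ay=np.array([-ax[1],ax[0]])
T=np.array([546.7,186.7])+ay*1
y0=s["eef_rot"][2]; d=T-q[:2]; tx=np.array([np.cos(y0),np.sin(y0)]);tz=np.array([-tx[1],tx[0]])
print(T,"tool x",d@tx,"tool z",d@tz,"turn",-(yaw-y0))
E
```

```text
time: 7.22
tcp_pos: [506.6, -265.5, 182.9]
eef_rot: [-1.571, 0.003, -0.067]
contact_force: [-0.9, -0.2, -4.3]
opening: 0.517
time: 7.6
tcp_pos: [507.2, -265.4, 201.3]
eef_rot: [-1.571, 0.002, -0.067]
contact_force: [0.7, 0.2, -4.4]
opening: 0.514
[ 507.20770161 -265.42152933  201.25257198] [-1.57059386  0.00231873 -0.06692268] [ 0.68804627  0.15736092 -4.44991531]
[546.497412   187.67926406] tool x 8.901668947496693 tool z 454.7139437107364 turn -0.2709226834935311
```

```bash
python3 -m crank '{"translation": [[1,0,40],[1,0,55],[1,0,55],[1,0,55],[1,0,55]], "turn":[0,0,0,0,0], "gripper":[40,40,40,40,40]}'
python3 -m crank '{"translation": [[2,0,55],[2,0,55],[0,0,50],[0,0,35],[0,0,0]], "turn":[0,0,0,0,-0.1]
, "gripper":[40,40,40,40,40]}'
python3 -m crank '{"translation": [[0,0,0],[0,0,0],[0,0,0],[0,0,0]], "turn":[-0.1,-0.071,0,0]
, "gripper":[40,40,40,40]}'
cat > ov.py <<'E'
from h import *
import sys
x,y,yaw=map(float,sys.argv[1:4]); name=sys.argv[4]
p=capture("wrist");np.save(name+".npy",p,allow_pickle=True)
s=sense(); q=np.array(s["tcp_pos"]); print(q.round(1),np.round(s["eef_rot"],4),np.round(s["contact_force"],1),s["opening"])
im=np.clip(255*(p["pixels"][:,:,::-1]/255.)**.6,0,255).astype(np.uint8)
def box(c,a,b,z,col):
    Rz=np.array([[np.cos(a),-np.sin(a)],[np.sin(a),np.cos(a)]])
    w=np.array(b)@Rz.T+c; uv=proj(p,np.c_[w,np.full(len(w),z)])
    cv2.polylines(im,[np.round(uv*8).astype(int)],True,col,1,cv2.LINE_AA,3)
box(np.array([x,y]),yaw,[(-49,-37),(49,-37),(49,37),(-49,37)],62,(255,0,255))
box(np.array([x,y]),yaw,[(-31,-23),(31,-23),(31,23),(-31,23)],62,(0,255,255))
a=s["eef_rot"][2]; c=q[:2]-np.array([-np.sin(a),np.cos(a)]); zb=q[2]-63
box(c,a,[(-30,-22),(30,-22),(30,22),(-30,22)],zb,(0,255,0)); box(c,a,[(-30,-22),(30,-22),(30,22),(-30,22)],zb+100,(0,255,0))
cv2.imwrite("pics/"+name+".png",cv2.resize(im[60:340,130:430],None,fx=2.1,fy=2.1,interpolation=cv2.INTER_CUBIC))
T=np.array([x,y])+np.array([-np.sin(yaw),np.cos(yaw)]); d=T-q[:2]; tx=np.array([np.cos(a),np.sin(a)]);tz=np.array([-tx[1],tx[0]])
print("to go x",d@tx,"z",d@tz,"turn",a-yaw,"under",zb)
E
python3 ov.py 546.7 186.7 0.204 w4
```

```text
time: 8.22
tcp_pos: [529.9, -4.9, 200.8]
eef_rot: [-1.571, 0.002, -0.067]
contact_force: [0.5, 0.6, -4.7]
opening: 0.515
time: 8.85
tcp_pos: [546.3, 192.8, 200.8]
eef_rot: [-1.568, 0.002, 0.043]
contact_force: [-0.3, -1.7, -4.5]
opening: 0.514
time: 9.35
tcp_pos: [547.3, 187.6, 201.1]
eef_rot: [-1.571, 0.001, 0.203]
contact_force: [0.0, -1.6, -3.5]
opening: 0.515
[547.5 187.7 201.3] [-1.5711e+00  1.0000e-03  2.0330e-01] [ 0.2 -0.1 -4.5] 0.5155197947236456
to go x -0.955717609697177 z 0.1891817516185452 turn -0.0006915662601752193 under 138.30325920014414
```

View pics/w4.png

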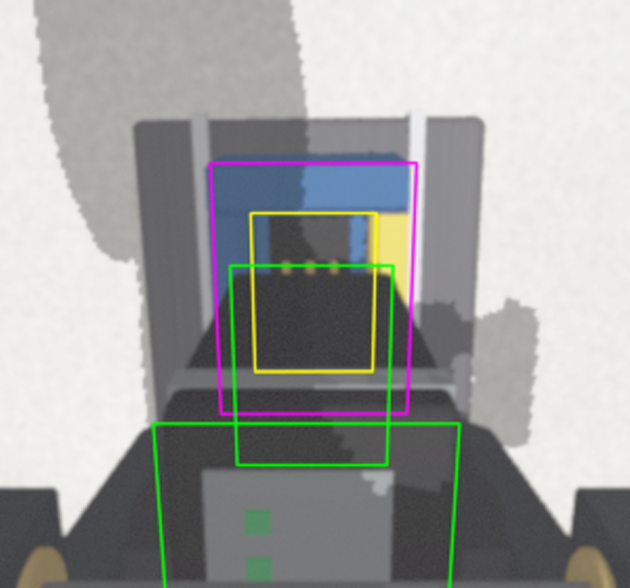

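View 4: pack held over the carrier, with the rim near edge at rows 155–165 and the sill on the right (370–409). The model outline is within 1–3 mm. I'll lower it and compare the pack's bottom edge with the rim directly.

```bash
python3 -m crank '{"translation": [[0,25,0],[0,25,0],[0,8,0],[0,0,0],[0,0,0]], "turn":[0,0,0,0,0], "gripper":[40,40,40,40,40]}'
sed -i 's/im\[60:340,130:430\],None,fx=2.1,fy=2.1/im[100:280,180:380],None,fx=4,fy=4/' ov.py
python3 ov.py 546.7 186.7 0.204 w5
```

```text
time: 10.02
tcp_pos: [548.5, 188.3, 144.6]
eef_rot: [-1.57, -0.002, 0.204]
contact_force: [0.4, -0.2, -4.6]
opening: 0.519
[548.5 188.2 144.7] [-1.5703 -0.002   0.2041] [-0.1  0.4 -4.4] 0.5147597545803216
to go x -2.0740951624373305 z -0.1261399231633529 turn 5.156008091752873e-05 under 81.71547259997399
```

View pics/w5.png

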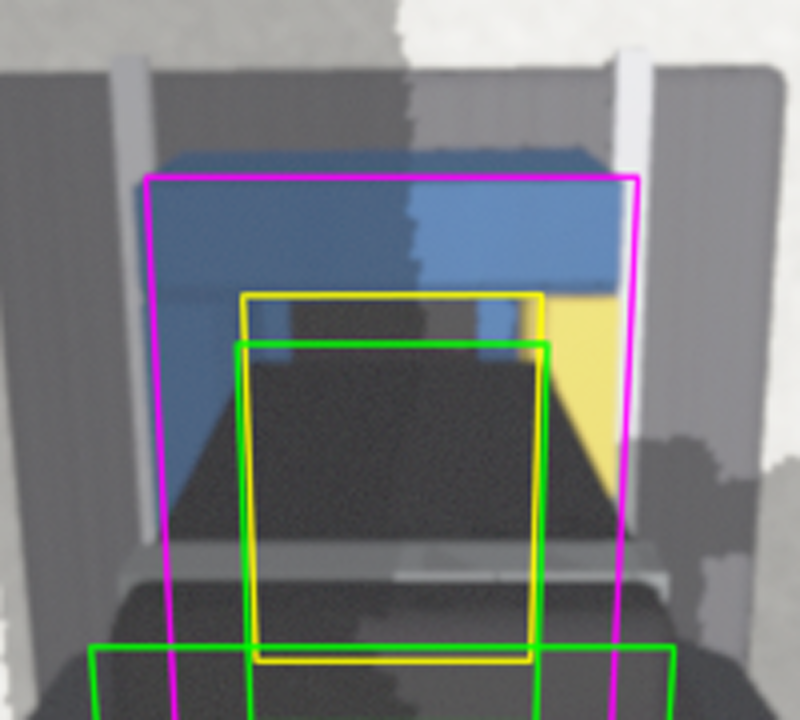

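```bash
python3 - <<'E'
from h import *
from scipy.optimize import least_squares
p3=np.load("w3.npy",allow_pickle=True).item();p4=np.load("w4.npy",allow_pickle=True).item();p5=np.load("w5.npy",allow_pickle=True).item()
# refine: label/LED in raw images
for n,p in(("w3",p3),("w4",p4),("w5",p5)):
    a=p["pixels"].astype(int); g=(a[:,:,1]-a[:,:,0]>25)&(a[:,:,1]-a[:,:,2]>10)
    k,l,st,c=cv2.connectedComponentsWithStats(g.astype(np.uint8))
    print(n,[(st[i,4],c[i].round(1).tolist()) for i in range(1,k) if st[i,4]>5 and 200<c[i][0]<350])
    M,t=cam(p); print((-M.T@t).round(1),M[2].round(3))
u3=np.array([(207,299),(345,299)])/2.5+[160,100]
print("label w3 world",onz(p3,u3,122).round(1).tolist())
u4=np.array([(203,470),(393,470)])/2.1+[130,60]
for z in(238.3,235,232,229):print(z,onz(p4,u4,z).round(1).tolist(),np.diff(onz(p4,u4,z),axis=0).round(1).tolist())
save(p5,"x.png")
i=p5["pixels"][225:420,200:360]; 
cv2.imwrite("pics/w5t.png",cv2.resize(np.hstack([np.clip(255*(q["pixels"][100:420,200:360,::-1]/255.)**.5,0,255).astype(np.uint8) for q in (p3,p4,p5)]),None,fx=1.66,fy=1.66,interpolation=cv2.INTER_CUBIC))
E
```

```text
w3 [(np.int32(23), [286.7, 140.9]), (np.int32(76), [258.5, 234.8]), (np.int32(52), [258.5, 249.0]), (np.int32(50), [258.6, 263.0]), (np.int32(49), [258.7, 276.8])]
[ 431.8 -257.1  299.5] [ 0.295 -0.018 -0.955]
w4 [(np.int32(147), [252.3, 308.4]), (np.int32(152), [253.0, 330.5]), (np.int32(52), [254.0, 376.5])]
[472.7 172.9 337.4] [ 0.293  0.059 -0.954]
w5 [(np.int32(148), [252.2, 308.4]), (np.int32(151), [253.0, 330.5]), (np.int32(48), [253.9, 376.3])]
[473.4 173.3 280.7] [ 0.296  0.061 -0.953]
label w3 world [[488.9, -280.1, 122.0], [490.8, -251.4, 122.0]]
238.3 [[528.8, 167.5, 238.3], [523.2, 194.8, 238.3]] [[-5.6, 27.3, 0.0]]
235 [[530.7, 167.3, 235.0], [524.8, 195.5, 235.0]] [[-5.8, 28.2, 0.0]]
232 [[532.4, 167.1, 232.0], [526.4, 196.1, 232.0]] [[-6.0, 29.0, 0.0]]
229 [[534.1, 166.9, 229.0], [527.9, 196.8, 229.0]] [[-6.2, 29.9, 0.0]]
```

View pics/w5t.png

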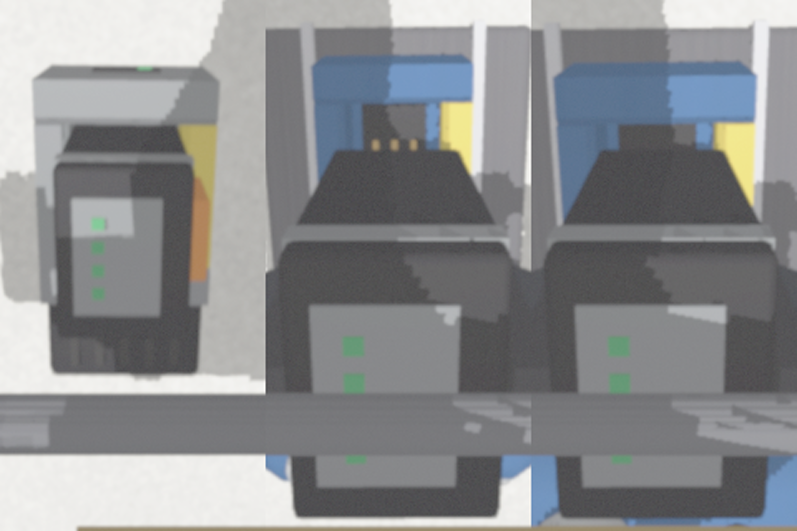

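```bash
python3 - <<'E'
from h import *
from scipy.optimize import least_squares
p3=np.load("w3.npy",allow_pickle=True).item();p5=np.load("w5.npy",allow_pickle=True).item()
u3=np.array([(242.8,219.6),(298,219.6),(258.5,234.8),(258.5,249),(258.7,276.8)])
W=onz(p3,u3,122)
u5=np.array([(226.7,283.8),(317.1,283.8),(252.2,308.4),(253,330.5),(253.9,376.4),(240,190.2),(316,190.2)])
for cx in(507.5,508.3,509.1):
    P=(W-[cx,-264.8,22])@R.from_euler("z",-.066).as_matrix()
    P=np.r_[P,[[-30,-22,0],[-30,22,0]]]
    tcp=np.array([548.4,188.3,144.7])
    G=lambda v:R.from_euler("z",.204).as_matrix()
    def pose(v): # v: grip-offset dx,dy,dz, roll,pitch,yaw of pack rel to tcp
        return (R.from_euler("xyz",v[3:]).apply(P-[0,0,63])+v[:3])@G(v).T+tcp
    f=lambda v:np.r_[(proj(p5,pose(v))-u5).ravel(),v[3]*30,v[5]*30]
    r=least_squares(f,np.zeros(6)); v=r.x
    b=R.from_euler("xyz",v[3:]).apply([0,0,-63])+v[:3]
    print(cx,"off",v[:3].round(2),"rpy",v[3:].round(4),"bottom centre rel tcp",b.round(2),"res",np.abs(r.fun).max().round(2))
print(P[:5].round(1))
E
```

```text
507.5 off [-1.18 -0.18 -0.3 ] rpy [-0.0079 -0.0731  0.0058] bottom centre rel tcp [  3.42  -0.65 -63.13] res 1.1
508.3 off [-0.8  -0.13 -0.09] rpy [-0.0086 -0.066   0.0058] bottom centre rel tcp [  3.36  -0.65 -62.95] res 1.26
509.1 off [-0.41 -0.08  0.13] rpy [-0.0092 -0.0588  0.0059] bottom centre rel tcp [  3.29  -0.64 -62.76] res 1.42
[[-19.1 -16.6 100. ]
 [-19.2  12.1 100. ]
 [-10.7  -8.5 100. ]
 [ -2.6  -8.7 100. ]
 [ 13.8  -8.8 100. ]]
```

```bash
python3 - <<'E'
from h import *
p=np.load("w5.npy",allow_pickle=True).item()
c={"outL":(138,182),"outR":(619,181),"mouthnear":(380,293),"sillin":(520,293),"sillout":(617,296),"wellLeft(mouth)":(232,300),"outL2":(152,400),"sillout2":(616,490)}
tcp=np.array([548.4,188.3,62]); G=R.from_euler("z",.204).as_matrix()
for k,v in c.items(): print(k,((onz(p,np.array(v)/4+[180,100],62)[0]-tcp)@G).round(1)[:2])
E
```

```text
outL [-50.  -39.2]
outR [-50.1  33.3]
mouthnear [-33.   -2.8]
sillin [-33.   18.8]
sillout [-32.5  33.7]
wellLeft(mouth) [-31.9 -25.7]
outL2 [-15.9 -38.9]
sillout2 [-0.9 35. ]
```

```bash
python3 -m crank '{"translation": [[-4.5,0,-1.5],[0,8,0],[0,6,0],[0,0,0],[0,0,0]], "turn":[-0.007,0,0,0,0], "gripper":[40,40,40,40,40]}'
python3 -m crank '{"translation": [[0,2,0],[0,2,0],[0,0,0]], "turn":[0,0,0], "gripper":[40,40,40]}'
```

```text
time: 10.7
tcp_pos: [543.8, 185.6, 129.6]
eef_rot: [-1.571, -0.0, 0.211]
contact_force: [-0.2, -0.1, -4.4]
opening: 0.516
time: 11.08
tcp_pos: [543.6, 185.5, 125.5]
eef_rot: [-1.571, 0.0, 0.211]
contact_force: [0.4, -0.1, -4.6]
opening: 0.516
```

```bash
python3 -m crank '{"translation": [[0,2,0],[0,1,0],[0,0,0]], "turn":[0,0,0], "gripper":[40,40,40]}'
```

```text
time: 11.45
tcp_pos: [544.4, 185.8, 122.9]
eef_rot: [-1.57, -0.002, 0.211]
contact_force: [1.9, 0.2, -3.5]
opening: 0.518
```

```bash
python3 -m crank '{"translation": [[0.3,1.5,0],[0.3,1.5,0],[0,0,0]], "turn":[0,0,0], "gripper":[40,40,40]}'
python3 -m crank '{"translation": [[0.3,1.5,0],[0.3,1.5,0],[0,0,0]], "turn":[0,0,0], "gripper":[40,40,40]}'
```

```text
time: 11.82
tcp_pos: [544.5, 185.7, 119.6]
eef_rot: [-1.571, -0.0, 0.211]
contact_force: [1.7, 0.6, -4.7]
opening: 0.516
time: 12.2
tcp_pos: [544.7, 185.7, 116.5]
eef_rot: [-1.571, 0.0, 0.211]
contact_force: [1.8, -0.1, -5.4]
opening: 0.512
```

```bash
python3 -m crank '{"translation": [[0.4,2,0],[0.4,2,0],[0.2,2,0],[0,0,0]], "turn":[0,0,0,0], "gripper":[40,40,40,40]}'
python3 -m crank '{"translation": [[0.3,2,0],[0.3,2,0],[0.2,2,0],[0,0,0]], "turn":[0,0,0,0], "gripper":[40,40,40,40]}'
```

```text
time: 12.7
tcp_pos: [545.3, 185.8, 110.3]
eef_rot: [-1.571, 0.001, 0.211]
contact_force: [-0.0, 0.3, -3.9]
opening: 0.514
time: 13.2
tcp_pos: [546.5, 186.1, 104.5]
eef_rot: [-1.571, 0.0, 0.211]
contact_force: [-0.1, 0.3, -4.3]
opening: 0.515
```

```bash
python3 -m crank '{"translation": [[0.2,2,0],[0.2,2,0],[0.2,2,0],[0,0,0]], "turn":[0,0,0,0], "gripper":[40,40,40,40]}'
python3 -m crank '{"translation": [[0.2,2,0],[0.2,2,0],[0.2,2,0],[0,0,0]], "turn":[0,0,0,0], "gripper":[40,40,40,40]}'
```

```text
time: 13.7
tcp_pos: [546.8, 186.1, 98.4]
eef_rot: [-1.571, 0.001, 0.211]
contact_force: [-1.6, -0.8, -5.1]
opening: 0.515
time: 14.2
tcp_pos: [547.4, 186.3, 92.4]
eef_rot: [-1.571, 0.001, 0.211]
contact_force: [-2.0, -1.1, -5.1]
opening: 0.514
```

```bash
python3 -m crank '{"translation": [[0,2,0],[0,1.5,0],[0,1.5,0],[0,0,0]], "turn":[0,0,0,0], "gripper":[40,40,40,40]}'
python3 -m crank '{"translation": [[0,1.5,0],[0,1.5,0],[0,0,0]], "turn":[0,0,0], "gripper":[40,40,40]}'
```

```text
time: 14.7
tcp_pos: [548.9, 186.6, 88.1]
eef_rot: [-1.57, -0.002, 0.211]
contact_force: [-0.1, -1.1, 1.0]
opening: 0.517
time: 15.08
tcp_pos: [548.8, 186.6, 85.0]
eef_rot: [-1.57, -0.002, 0.211]
contact_force: [0.9, -1.5, 2.9]
opening: 0.521
```

```bash
python3 -m crank '{"translation": [[0,1,0],[0,1,0],[0,0,0],[0,0,0]], "turn":[0,0,0,0], "gripper":[40,40,40,40]}'
```

```text
time: 15.58
tcp_pos: [548.8, 186.6, 83.1]
eef_rot: [-1.57, -0.002, 0.211]
contact_force: [1.6, -1.2, 4.9]
opening: 0.516
```

```bash
python3 -m crank '{"translation": [[0,0.7,0],[0,0.5,0],[0,0,0]], "turn":[0,0,0], "gripper":[40,40,40]}'
```

```text
time: 15.95
tcp_pos: [549.2, 186.7, 82.8]
eef_rot: [-1.57, -0.003, 0.211]
contact_force: [1.0, -2.0, 11.7]
opening: 0.515
```

At the stop (about 16 N on the floor). I'll release slowly while holding down.

```bash
python3 -m crank '{"translation": [[0,0,0],[0,0,0],[0,0,0],[0,0,0]], "turn":[0,0,0,0], "gripper":[47,49,51,53]}'
python3 -m crank '{"translation": [[0,0,0],[0,0,0],[0,0,0],[0,0,0]], "turn":[0,0,0,0], "gripper":[60,74,88,88]}'
python3 -m crank '{"translation": [[0,-5,0],[0,-30,0],[0,-50,0],[0,-30,0],[0,0,0]], "turn":[0,0,0,0,0], "gripper":[88,88,88,88,88]}'
sed -i 's/im\[100:280,180:380\],None,fx=4,fy=4/im[100:340,160:400],None,fx=2.5,fy=2.5/; s/; zb=q\[2\]-63/; zb=22; c=np.array([x,y])/' ov.py
python3 ov.py 547.5 185.5 0.211 w6
```

```text
time: 16.45
tcp_pos: [547.5, 187.5, 81.3]
eef_rot: [-1.569, -0.0, 0.212]
contact_force: [0.5, 2.7, 0.7]
opening: 0.599
time: 16.95
tcp_pos: [547.7, 186.1, 81.4]
eef_rot: [-1.571, 0.0, 0.211]
contact_force: [-0.2, -0.3, -0.4]
opening: 0.99
time: 17.58
tcp_pos: [549.3, 187.1, 199.2]
eef_rot: [-1.57, -0.005, 0.211]
contact_force: [0.7, 0.5, -0.4]
opening: 0.997
[548.3 186.4 197.5] [-1.5705 -0.0022  0.211 ] [ 0.1  0.4 -0.2] 0.9963613739371505
to go x -0.9404878337218099 z 0.25123284303469623 turn 1.166654885284557e-05 under 22
```

View pics/w6.png

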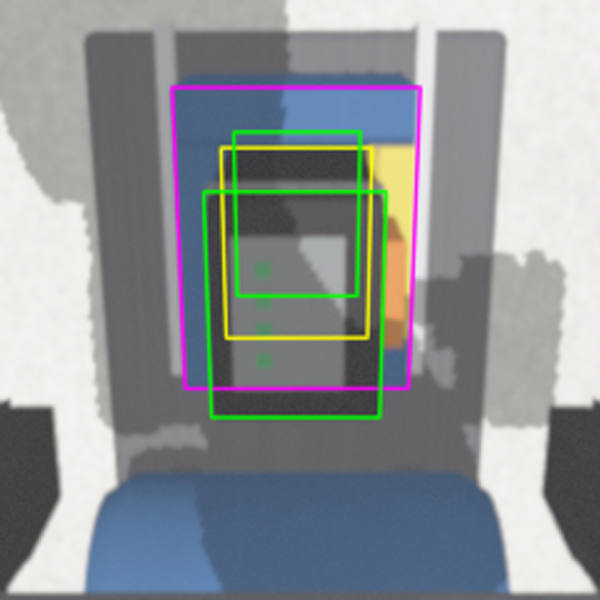

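```bash
python3 - <<'E'
from h import *
from scipy.optimize import least_squares
p3=np.load("w3.npy",allow_pickle=True).item();p=capture("wrist")
def leds(p):
    a=p["pixels"].astype(int); g=(a[:,:,1]-a[:,:,0]>18)&(a[:,:,1]-a[:,:,2]>6)
    k,l,st,c=cv2.connectedComponentsWithStats(g.astype(np.uint8))
    return [c[i] for i in range(1,k) if st[i,4]>8 and 240<c[i][0]<280 and 195<c[i][1]<290]
A,B=leds(p3),leds(p); print(np.round(A,1).tolist(),np.round(B,1).tolist())
# label near edge by gradient along columns rows
def hull(p,r,c0,c1):
    g=cv2.GaussianBlur(p["pixels"],(5,5),1)[r,c0:c1].astype(float).sum(1); d=np.gradient(g)
    return d
W3=onz(p3,np.array(A),122)
L3=np.linalg.norm(W3[-1]-W3[0])
for z in(118,120,122,124,126,128):
    w=onz(p,np.array(B),z); print(z,np.linalg.norm(w[-1]-w[0]).round(2),"ref",L3.round(2),w[0].round(1))
s=capture("side"); save(s,"side_end.png",(220,110,340,220),5)
print(sense()["contact_force"])
E
```

```text
[[258.5, 234.6], [258.5, 248.9], [258.5, 262.7], [258.5, 276.5]] [[265.4, 210.9], [265.9, 223.0], [265.9, 235.1], [266.0, 247.0]]
118 24.54 ref 24.44 [540.6 175.7 118. ]
120 24.31 ref 24.44 [540.  175.7 120. ]
122 24.08 ref 24.44 [539.4 175.6 122. ]
124 23.85 ref 24.44 [538.7 175.6 124. ]
126 23.62 ref 24.44 [538.1 175.5 126. ]
128 23.4 ref 24.44 [537.5 175.5 128. ]
[0.32412527 0.2549021  0.3644098 ]
```

View pics/side_end.png

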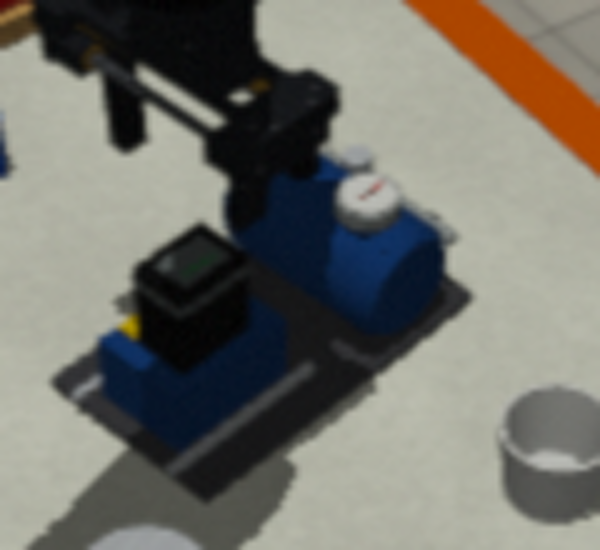

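The pack sits upright and low in the carrier, consistent with latched height. The gripper is clear, so I'm handing in.

```bash
python3 -c "
from cell import job_done; print(job_done())"
```

```text
the job is handed in; nothing more can be done
None
```

The battery pack is out of the charger and, by my last checks, latched upright in the compressor's carrier. I handed the job in at about 18 s of the 72 s allowed; no verdict is reported back.

- **Charger:** I squeezed the tab fully in with 15 N and lifted the pack straight up. The wrist showed only the pack's weight, about 4–5 N.
- **Compressor:** I measured the carrier with the wrist camera and lowered the pack in small steps with the tab on the catch side. I pressed to the floor stop (about 16 N on the sprung floor), then let go and backed off.

**Last checks:**
- **Height:** the LED spacing put the pack's top at about 119 mm, against 122 mm when latched and 126 mm if it were only resting on the springs. The camera is good to about 2 mm.
- **Tab:** it looked as far out as it was in the charger. I judged this by eye rather than measuring it.
- **Upright and clear:** the side view shows the pack upright in the well. The gripper was open and clear, with contact force near zero.

**What disagreed:**
- **Tilt:** the pack tipped about 0.06 rad in the grip after lifting. I offset the insertion for it, and the well straightened the pack.
- **Carrier position:** my estimates of where the carrier stood differed by 1–2 mm, which the well's lead-in absorbed.

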